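Lay a standing drill core back in its row

TASK

In the core tray on the bench, one tall piece of drill core stands on end in the row that has a long empty stretch. Push it over so that it falls into the empty stretch of its own row, and once it lies there push on its end to slide it gently along the row until it meets the piece already lying at the other end. Only push: do not pinch or lift any core, and leave the other rows and everything else on the bench as they are.

Things in the scene. Friction and masses are not known exactly. Their poses are not given: they have to be found in the camera images.
- tall_core: Drill core standing on end in the open row, on its centre line, 80 mm from one end: stone cylinder, diameter 48 mm, height 125 mm, 0.5 to 0.75 kg. Origin at its middle (74.5 mm above the table); z is its axis, up while standing. Pushed near the top along the row it tips (falls by itself past 21 degrees) and lands in the row, 40 to 110 mm short of the lying piece.
- tall_core_top (a point): Centre of the tall core's upper end face (upper as it stands at the start).
- tall_core_foot (a point): Centre of the tall core's lower end face; once it lies, this is the end to push on.
- row_core: Core piece lying at the other end of the same row: diameter 48 mm, 130 mm long, 0.5 to 0.8 kg. Origin at its middle on its axis (36 mm above the table); y is its axis, along the row. It lies loose, 2 to 28 mm short of the end rail, and may be nudged along when met.
- open_row: Wooden row of the fixed three-row tray (any of the three) that holds only the tall core and one short lying core, far apart. Origin at its middle at table height; y along the row (within 0.2 rad of world y), x across. Inside 460 x 54 mm; floor 12 mm above the table, side walls (5 mm thick) and end rails (20 mm) up to 36 mm; row pitch 64 mm.
- stub_core: Bystander: a short stub of core standing on end in a neighbouring row, 48 mm in diameter, 60 mm high (its top 72 mm above the table). Origin at its middle.
- full_core_a: Bystander: core lying in a neighbouring row, 48 mm in diameter, 250 mm long, top 60 mm above the table. Origin at its middle, on its axis; y axis along it.
- full_core_b: Bystander: core lying in a neighbouring row, 48 mm in diameter, 170 mm long, top 60 mm above the table. Origin at its middle, on its axis; y axis along it.
- long_core: Bystander: core lying in a neighbouring row, 48 mm in diameter, 330 mm long, top 60 mm above the table. Origin at its middle, on its axis; y axis along it.
- dropper: Bystander: small white bottle standing on the table, 40 mm in diameter, 100 mm high. Origin under its base.
- hammer: Bystander: hammer lying on the table left of the tray, 280 mm long. Origin near the middle of the handle.
- mug: Bystander: white mug behind the tray, 80 mm in diameter, 90 mm high. Origin under its base.
- marker_block: Bystander: plain wooden depth-marker block on the table right of the tray, 100 x 45 x 22 mm. Origin under its base.
There are look-alikes about, which are no part of the job. Leave any blue or green look-alike of the tall_core alone.

How it is judged:
By the outcome, as a careful person would: the job done as asked, in the order asked, and still so for the second after the job is handed in, with the robot touching nothing.
It also fails if it takes over 42 s, if anything falls off the work surface, if the arm or the gripper's body presses on something with over 40 N, if the wrist force passes 120 N, or if a joint passes its speed limit or range.

ROBOT

A 7-joint arm with a two-finger parallel gripper is mounted at the origin on the work surface. World frame = base frame: x ahead of the robot, y to its left, z up, the work surface at z = 0. Lengths are in m, angles in rad, forces in N, time in s.
With the tool pointing down it reaches from about 0.4 to 0.85 m from the base axis. Payload 10.4 kg.
Tool frame: the origin (TCP) lies on the centre line of the jaws, within the pads' length; the fingertips stand 11 mm ahead of it and the grasp point (between the pads) lies 8 mm behind it (manip.finger_overhang is the distance from the TCP to the fingertips, in m); z points along the fingers, y is the line along which they close (so a half turn about z gives the same grasp; the last joint's range is limited). The gripper opens to 85 mm and grips with 20 to 120 N. Pads are 22 mm wide; open, the fingers measure 114 mm over their backs; the gripper's body (76 mm by 85 mm) begins 54 mm behind the grasp point. The pads swing forward as they close: fully open they stand 13 mm farther back than shut.
Start: joints at [1.14, 0.332, -0.065, 1.46, 0.022, 1.35, -0.088], TCP at [0.248, -0.574, 0.242] pointing down, gripper open.
Joint ranges: [-2.6, 2.6], [-0.5, 2.12], [-1.47, 1.34], [0.16, 2.42], [-1.27, 4.41], [0.06, 2.06], [-2.6, 2.6]. Speed limits (rad/s): [2.22, 2.22, 2.79, 2.79, 3.14, 3.14, 3.14].

INTERFACE

Orientations are given as a unit quaternion [x, y, z, w].
In Python, from workcell import manip, imaging, workorder gives the robot as it stands.
- The arm moves only by the tool jog_arm, never from a script. Its argument "deltas" is a list of rows, each an object with "gripper": the opening, from 0 (shut) to 1 (fully open); "offset": the shift along the tool's x, y, z in m, a list of three; "rotation": the turn, a rotation vector about the tool's x, y, z in degrees, a list of three. In form: [{"gripper": gripper, "offset": [tx, ty, tz], "rotation": [ax, ay, az]}, ...]. A call has 1 to 20 rows; each row shifts and turns the commanded pose from where the row before left it, along the tool's axes as they then stand; what a row does not reach is not made up. A row lasts 1/10 s, in which the tool goes at most 50 mm and 8.59 degrees, less where a joint would pass 70% of its speed; a pose out of reach is approached as far as the arm can. A call with a gripper value outside its range is refused whole. The fingers move at their own pace and stop on an object; "newtons" is the grip in N (left out, the last holds). Time passes only in rows, so rows that do not move let the fingers close. It gives the time, the measured TCP pose, the force, the opening and the grip force at its end, in the units of the state.
- manip.get_obs(): the state, without advancing time (a new reading comes with each control period).
- imaging.camera(name): name is "scene" or "top"; returns the picture (480x640x3 uint8, blue, green, red); there is no depth.
- imaging.camera_model(name): a dict with "camera_matrix" (3x3 intrinsics, pixels), "world_to_cam" (4x4, takes a point from world to camera coordinates). Camera axes: x right, y up, looking along -z (the intrinsics and any distortion apply to the point x, -y, -z); pixel columns grow to the right and rows downward; lengths in m; the calibration is good to about 2 mm. A picture is of the moment at which its call begins. camera_model takes no time and is no camera call.
- workorder.hand_in(): hands the job in; it is judged then, once.
The state is a dict: "clock": time; "joint_pos": joint angles; "joint_velocities": joint speeds; "tau": joint torques, N m; "position": TCP position; "ee_rot": TCP orientation; "ft_force": force on the tool from outside, world axes, zero at the start; "torque": the same for the moment, N m; "grip_width": opening from 0.0 (shut) to 1.0 (fully open); "grasp_force": force on a finger pad.
Only numpy, scipy, OpenCV 4.12 (cv2) and the standard library are available. Lean on these libraries where they do the work, as an engineer would, in place of code of your own. Each camera call takes 0.05 s, during which the arm holds its last target. There are 200 camera calls.

## Working session

There is one attempt and no reset: what is moved stays moved. The work goes in short steps, Python scripts to look and compute and a tool call to move; the robot and the scene stay as the last step left them, time stands still between calls to the robot, and variables do not carry over. Pictures are saved under pics/ and viewed, at most 10 in all, crops included, and the job is handed in when it is done.

Besides the shell and the picture viewer there is one more tool, called after "Call:" as name(argument=value, ...), one argument or row to a line, values as JSON. jog_arm: Moves the arm, as the interface text tells. Its arguments: {"type":"object","properties":{"deltas":{"type":"array","items":{"type":"object","properties":{"gripper":{"type":"number"},"offset":{"type":"array","items":{"type":"number"}},"rotation":{"type":"array","items":{"type":"number"}}}}},"newtons":{"type":"number"}},"required":["deltas"]}

```bash
mkdir -p pics
python3 - <<'E'
from workcell import manip, imaging
import cv2
for n in("scene","top"):
    cv2.imwrite(f"pics/{n}0.png",imaging.camera(n)); m=imaging.camera_model(n); print(n,m)
o=manip.get_obs(); print(o['clock'],o['position'],o['ee_rot'],o['ft_force'],o['grip_width'])
E
```

```text
scene {'camera_matrix': array([[623.38106051,   0.        , 314.57730331],
       [  0.        , 623.38106051, 231.74471071],
       [  0.        ,   0.        ,   1.        ]]), 'world_to_cam': array([[ 0.69473132,  0.71918886,  0.01075972, -0.38259996],
       [-0.61269807,  0.5838937 ,  0.53260607,  0.2768458 ],
       [ 0.37676182, -0.37661057,  0.84629487, -1.81732106],
       [ 0.        ,  0.        ,  0.        ,  1.        ]])}
top {'camera_matrix': array([[522.09400116,   0.        , 317.09053482],
       [  0.        , 522.09400116, 238.99195915],
       [  0.        ,   0.        ,   1.        ]]), 'world_to_cam': array([[-0.01704747, -0.9998259 , -0.00758666, -0.00516943],
       [ 0.99250579, -0.01783996,  0.12088835, -0.54107858],
       [-0.12100265, -0.00546896,  0.99263712, -1.33378052],
       [ 0.        ,  0.        ,  0.        ,  1.        ]])}
0.1 [ 0.24773117 -0.57346086  0.24159934] [ 9.79285022e-01  2.02485661e-01 -1.50898805e-04 -6.16671806e-04] [0.17452632 0.39699339 0.07808896] 1.0004838570810675
```

View pics/scene0.png

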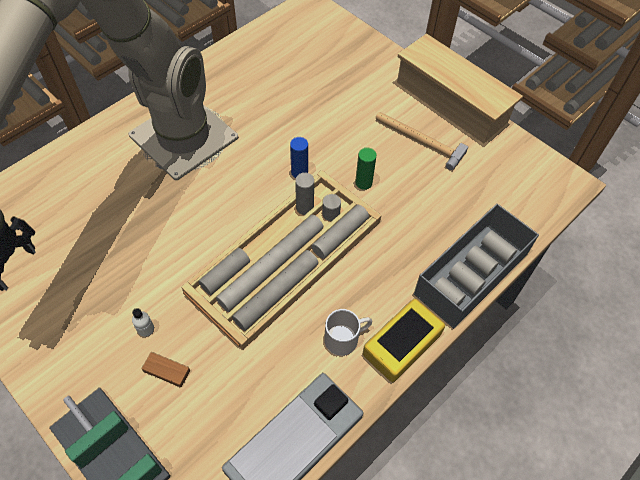

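View pics/top0.png

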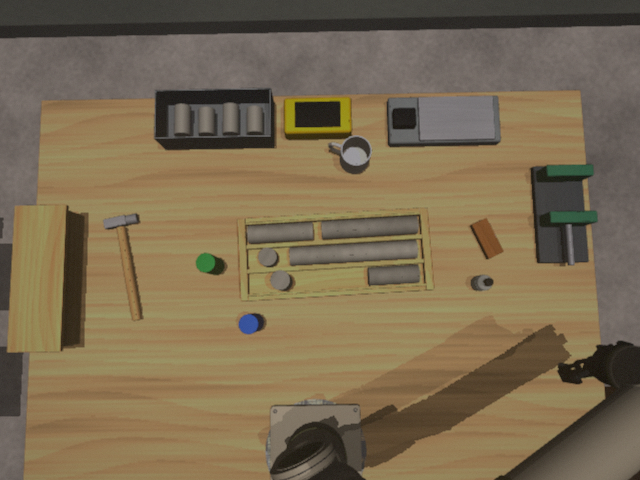

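Scene picture: a grey tall core stands at (305,193) in the front row, with the stub at (331,207) in the middle row. The blue look-alike is at (299,157) and the green one at (367,168), both outside the tray. In the top view these are: tall grey (281,281), stub (268,257), blue (250,324), green (207,263), and the lying row core (393,275). The grey one in the front row fits, because it is the tall one in the row with the long empty stretch. I'll confirm it in an enlarged crop.

```bash
cat > h.py <<'E'
import numpy as np
from workcell import imaging
def ray(n,u,v,z):
    m=imaging.camera_model(n);K=m['camera_matrix'];T=m['world_to_cam'];R=T[:3,:3]
    d=R.T@(np.array([1,-1,-1])*(np.linalg.inv(K)@[u,v,1])); c=-R.T@T[:3,3]
    return c+d*(z-c[2])/d[2]
def proj(n,p):
    m=imaging.camera_model(n);T=m['world_to_cam']
    q=(T@np.append(p,1))[:3]*[1,-1,-1]; q=m['camera_matrix']@q; return q[:2]/q[2]
E
python3 - <<'E'
import cv2
a=cv2.imread('pics/top0.png')[205:305,230:440]; 
cv2.imwrite('pics/c1.png',cv2.resize(a,None,fx=3.8,fy=3.8,interpolation=cv2.INTER_CUBIC))
a=cv2.imread('pics/scene0.png')[130:345,180:390]
cv2.imwrite('pics/c2.png',cv2.resize(a,None,fx=2.75,fy=2.75,interpolation=cv2.INTER_CUBIC))
E
```

```text
(no output)
```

View pics/c1.png

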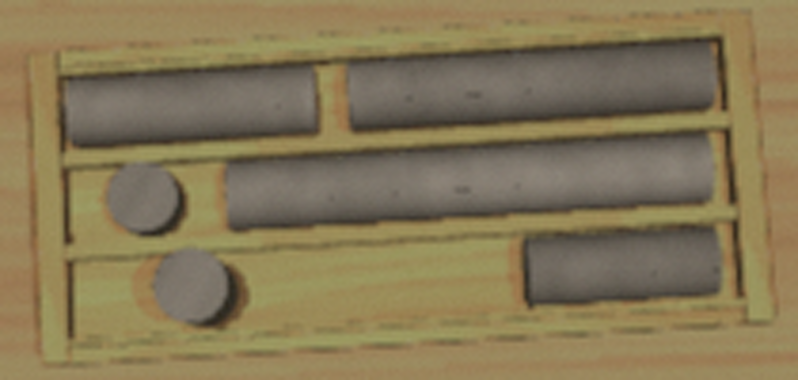

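View pics/c2.png

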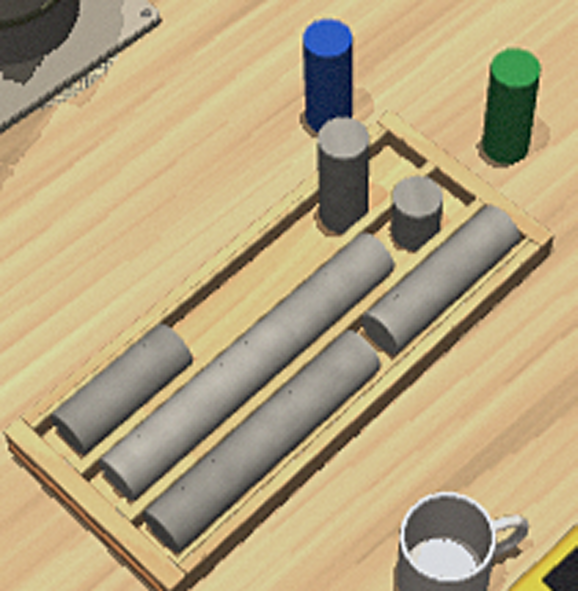

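The crops confirm the target. The grey tall core (top at crop (192,286), full (280.5,280)) is in the front row with the empty stretch. It is much taller than the stub in the middle row, and the blue and green ones stand outside the tray. Measuring now.

Run:
```python
from h import *
t=lambda x,y:((x+.5)/3.8-.5+230,(y+.5)/3.8-.5+205)
s=lambda x,y:((x+.5)/2.75-.5+180,(y+.5)/2.75-.5+130)
r=lambda a:np.round(a,4)
print('top',r(ray('top',*t(192,286),.137)),r(ray('scene',*s(344,138),.137)))
c=np.array([ray('top',*t(*p),.036) for p in((28,55),(748,12),(775,318),(45,363))]);print('corners',r(c))
print('sides',r(np.linalg.norm(c-np.roll(c,-1,0),axis=1)))
for a,b in((0,1),(3,2)):d=c[b]-c[a];print('yaw',np.arctan2(d[0],-d[1]))
ctr=c.mean(0);print('tray ctr',r(ctr))
print('rowcore ends',r(ray('top',*t(526,270),.05)),r(ray('top',*t(720,264),.05)))
print('rowcore axis edges',[r(ray('top',*t(*p),.036)) for p in((526,238),(526,305),(720,226),(720,296))])
print('blue',r(ray('top',250,324,.125)),'stub',r(ray('top',*t(144,198),.072)))
# scene corners
print('scene corners',[r(ray('scene',*s(*p),.036)) for p in((385,113),(552,240),(8,437))])
```

```text
top [0.4311 0.0749 0.137 ] [0.4323 0.078  0.137 ]
corners [[ 0.5969  0.1948  0.036 ]
 [ 0.6179 -0.3033  0.036 ]
 [ 0.4071 -0.3127  0.036 ]
 [ 0.3852  0.1829  0.036 ]]
sides [0.4985 0.211  0.4961 0.212 ]
yaw 0.04210224136381515
yaw 0.0440631811680899
tray ctr [ 0.5018 -0.0596  0.036 ]
rowcore ends [ 0.4418 -0.1436  0.05  ] [ 0.4436 -0.2743  0.05  ]
rowcore axis edges [array([ 0.4643, -0.1455,  0.036 ]), array([ 0.4188, -0.1442,  0.036 ]), array([ 0.4702, -0.278 ,  0.036 ]), array([ 0.4226, -0.276 ,  0.036 ])]
blue [0.3275 0.149  0.125 ] stub [0.4931 0.1115 0.072 ]
scene corners [array([0.3827, 0.1812, 0.036 ]), array([0.6013, 0.1903, 0.036 ]), array([ 0.4114, -0.3118,  0.036 ])]
```

Call:
jog_arm(
  deltas=[
    {"gripper": 0,"offset": [0,0,-0.006],"rotation": [0,0,7]},
    {"gripper": 0,"offset": [0,0,-0.006],"rotation": [0,0,7]},
    {"gripper": 0,"offset": [0,0,-0.006],"rotation": [0,0,7]},
    {"gripper": 0,"offset": [0.0224,-0.0285,0],"rotation": [0,0,0]},
    {"gripper": 0,"offset": [0.0224,-0.0285,0],"rotation": [0,0,0]},
    {"gripper": 0,"offset": [0.0224,-0.0285,0],"rotation": [0,0,0]},
    {"gripper": 0,"offset": [0.0224,-0.0285,0],"rotation": [0,0,0]},
    {"gripper": 0,"offset": [0.0224,-0.0285,0],"rotation": [0,0,0]},
    {"gripper": 0,"offset": [0.0224,-0.0285,0],"rotation": [0,0,0]},
    {"gripper": 0,"offset": [0.0224,-0.0285,0],"rotation": [0,0,0]},
    {"gripper": 0,"offset": [0.0224,-0.0285,0],"rotation": [0,0,0]},
    {"gripper": 0,"offset": [0.0224,-0.0285,0],"rotation": [0,0,0]},
    {"gripper": 0,"offset": [0.0224,-0.0285,0],"rotation": [0,0,0]},
    {"gripper": 0,"offset": [0,0,0],"rotation": [0,0,0]},
  ],
)

```text
clock: 1.5
position: [0.4628, -0.2745, 0.2601]
ee_rot: [1.0, 0.025, 0.0, -0.001]
ft_force: [0.7, -0.1, 0.2]
grip_width: 0.001
grasp_force: 0.0
```

Call:
jog_arm(
  deltas=[
    {"gripper": 0,"offset": [-0.0009,-0.029,0],"rotation": [0,0,0]},
    {"gripper": 0,"offset": [-0.0009,-0.029,0],"rotation": [0,0,0]},
    {"gripper": 0,"offset": [-0.0009,-0.029,0],"rotation": [0,0,0]},
    {"gripper": 0,"offset": [-0.0009,-0.029,0],"rotation": [0,0,0]},
    {"gripper": 0,"offset": [-0.0009,-0.029,0],"rotation": [0,0,0]},
    {"gripper": 0,"offset": [-0.0009,-0.029,0],"rotation": [0,0,0]},
    {"gripper": 0,"offset": [-0.0009,-0.029,0],"rotation": [0,0,0]},
    {"gripper": 0,"offset": [-0.0009,-0.029,0],"rotation": [0,0,0]},
    {"gripper": 0,"offset": [-0.0009,-0.029,0],"rotation": [0,0,0]},
    {"gripper": 0,"offset": [-0.0009,-0.029,0],"rotation": [0,0,0]},
    {"gripper": 0,"offset": [-0.0009,-0.029,0],"rotation": [0,0,0]},
    {"gripper": 0,"offset": [-0.0009,-0.029,0],"rotation": [0,0,0]},
    {"gripper": 0,"offset": [-0.0009,-0.029,0],"rotation": [0,0,0]},
    {"gripper": 0,"offset": [-0.0009,-0.029,0],"rotation": [0,0,0]},
    {"gripper": 0,"offset": [-0.0009,-0.029,0],"rotation": [0,0,0]},
    {"gripper": 0,"offset": [0,0,0],"rotation": [0,0,0]},
  ],
)

```text
clock: 3.1
position: [0.4277, 0.1576, 0.2603]
ee_rot: [1.0, 0.023, 0.0, -0.0]
ft_force: [0.1, -0.0, -0.5]
grip_width: 0.003
grasp_force: 0.0
```

Call:
jog_arm(
  deltas=[
    {"gripper": 0,"offset": [0,0,0.023],"rotation": [0,0,0]},
    {"gripper": 0,"offset": [0,0,0.023],"rotation": [0,0,0]},
    {"gripper": 0,"offset": [0,0,0.023],"rotation": [0,0,0]},
    {"gripper": 0,"offset": [0,0,0.023],"rotation": [0,0,0]},
    {"gripper": 0,"offset": [0,0,0.023],"rotation": [0,0,0]},
    {"gripper": 0,"offset": [0,0,0.023],"rotation": [0,0,0]},
    {"gripper": 0,"offset": [0,0.01,0],"rotation": [0,0,0]},
    {"gripper": 0,"offset": [0,0.01,0],"rotation": [0,0,0]},
    {"gripper": 0,"offset": [0,0.01,0],"rotation": [0,0,0]},
    {"gripper": 0,"offset": [0,0.004,0],"rotation": [0,0,0]},
    {"gripper": 0,"offset": [0,0,0],"rotation": [0,0,0]},
  ],
)

```text
clock: 4.2
position: [0.4305, 0.1193, 0.1231]
ee_rot: [1.0, 0.02, 0.001, 0.0]
ft_force: [-0.6, 0.4, 0.2]
grip_width: -0.004
grasp_force: 0.0
```

Run:
```python
from workcell import imaging,manip
import cv2
a=imaging.camera("scene")[90:290,200:410]
cv2.imwrite('pics/s1.png',cv2.resize(a,None,fx=2.9,fy=2.9))
```

```text
(no output)
```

View pics/s1.png

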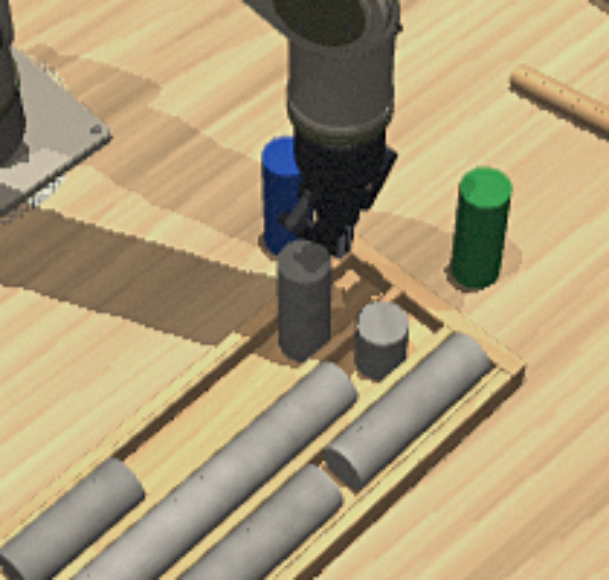

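The picture shows the closed fingers at crop (340,235), just behind the tall core's top at (303,255) and in line with the row. Nothing has been touched. Pushing slowly.

Call:
jog_arm(
  deltas=[
    {"gripper": 0,"offset": [0,0.005,0],"rotation": [0,0,0]},
    {"gripper": 0,"offset": [0,0.005,0],"rotation": [0,0,0]},
    {"gripper": 0,"offset": [0,0.005,0],"rotation": [0,0,0]},
    {"gripper": 0,"offset": [0,0.005,0],"rotation": [0,0,0]},
    {"gripper": 0,"offset": [0,0.005,0],"rotation": [0,0,0]},
    {"gripper": 0,"offset": [0,0.005,0],"rotation": [0,0,0]},
    {"gripper": 0,"offset": [0,0.005,0],"rotation": [0,0,0]},
  ],
)

```text
clock: 4.95
position: [0.4313, 0.0848, 0.1222]
ee_rot: [1.0, 0.021, -0.0, 0.0]
ft_force: [-0.4, 0.9, 0.1]
grip_width: -0.004
grasp_force: 0.2
```

Run:
```python
from workcell import imaging,manip
import cv2,numpy as np
a=imaging.camera("scene")[130:330,180:390];b=imaging.camera("top")[205:305,230:440]
cv2.imwrite('pics/s2.png',np.vstack([cv2.resize(a,(400,380)),cv2.resize(b,(400,190))]))
```

```text
(no output)
```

View pics/s2.png

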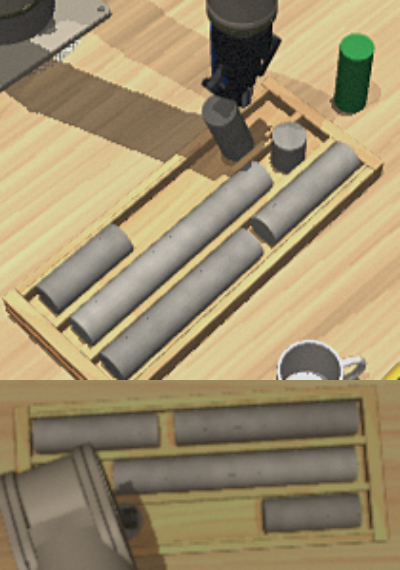

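The core leans along the row, with its top at (218,107) and its foot at (240,155), and the pushing force is low. I'll keep pushing slowly past the tipping point.

Call:
jog_arm(
  deltas=[
    {"gripper": 0,"offset": [0,0.005,0],"rotation": [0,0,0]},
    {"gripper": 0,"offset": [0,0.005,0],"rotation": [0,0,0]},
    {"gripper": 0,"offset": [0,0.005,0],"rotation": [0,0,0]},
    {"gripper": 0,"offset": [0,0.005,0],"rotation": [0,0,0]},
    {"gripper": 0,"offset": [0,0,0],"rotation": [0,0,0]},
    {"gripper": 0,"offset": [0,0,0],"rotation": [0,0,0]},
    {"gripper": 0,"offset": [0,0,0],"rotation": [0,0,0]},
  ],
)

```text
clock: 5.75
position: [0.4322, 0.0656, 0.1223]
ee_rot: [1.0, 0.021, 0.0, -0.0]
ft_force: [-1.0, 0.1, 0.9]
grip_width: 0.002
grasp_force: 0.0
```

Call:
jog_arm(
  deltas=[
    {"gripper": 0,"offset": [0,-0.03,0],"rotation": [0,0,0]},
    {"gripper": 0,"offset": [0,-0.03,0],"rotation": [0,0,0]},
    {"gripper": 0,"offset": [0,0,0],"rotation": [0,0,0]},
  ],
)

```text
clock: 6.05
position: [0.4292, 0.1294, 0.1226]
ee_rot: [1.0, 0.023, 0.0, -0.001]
ft_force: [0.4, -0.3, -0.2]
grip_width: 0.004
grasp_force: 0.0
```

Run:
```python
from workcell import imaging,manip
import cv2,numpy as np
a=imaging.camera("scene");b=imaging.camera("top")
cv2.imwrite('pics/s3_full.png',a);cv2.imwrite('pics/t3_full.png',b)
cv2.imwrite('pics/s3.png',cv2.resize(a[130:345,180:390],None,fx=2.75,fy=2.75,interpolation=cv2.INTER_CUBIC))
```

```text
(no output)
```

View pics/s3.png

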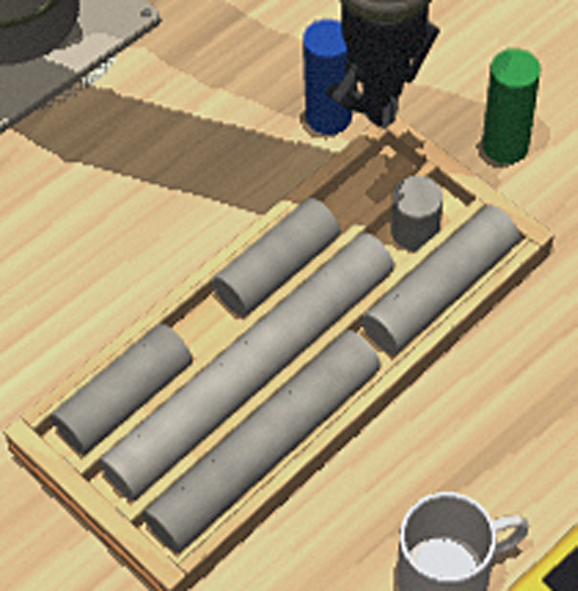

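The core now lies in its own row, with its foot end at crop (325,205) and its lead end at (230,297). There is a gap to the row core, whose near end is at (175,330). Measuring both ends.

Run:
```python
from h import *
s=lambda x,y:((x+.5)/2.75-.5+180,(y+.5)/2.75-.5+130)
v=np.array([-.043,.999]);o=np.array([.4378,-.0624])
for n,p,z in(('foot ridge',(322,199),.06),('foot right',(340,220),.042),('lead bottom',(240,317),.014),('lead left',(214,285),.036),('row near top',(173,326),.06),('row near R',(191,350),.042)):
    q=ray('scene',*s(*p),z);d=q[:2]-o;print(n,np.round(q,4),'along',round(d@v,4),'across',round(d@[.999,.043],4))
```

```text
foot ridge [0.4281 0.053  0.06  ] along 0.1157 across -0.0047
foot right [0.4484 0.0572 0.042 ] along 0.119 across 0.0157
lead bottom [ 0.4497 -0.0734  0.014 ] along -0.0115 across 0.0114
lead left [ 0.4176 -0.0757  0.036 ] along -0.0125 across -0.0208
row near top [ 0.4373 -0.1401  0.06  ] along -0.0776 across -0.0038
row near R [ 0.4587 -0.1389  0.042 ] along -0.0774 across 0.0176
```

Call:
jog_arm(
  deltas=[
    {"gripper": 0,"offset": [0,0,0.015],"rotation": [0,0,0]},
    {"gripper": 0,"offset": [0,0,0.015],"rotation": [0,0,0]},
    {"gripper": 0,"offset": [0,0,0.015],"rotation": [0,0,0]},
    {"gripper": 0,"offset": [0,0,0.015],"rotation": [0,0,0]},
    {"gripper": 0,"offset": [0,0,0.015],"rotation": [0,0,0]},
    {"gripper": 0,"offset": [0,0,0.013],"rotation": [0,0,0]},
    {"gripper": 0,"offset": [0,0.012,0],"rotation": [0,0,0]},
    {"gripper": 0,"offset": [0,0.012,0],"rotation": [0,0,0]},
    {"gripper": 0,"offset": [0,0.012,0],"rotation": [0,0,0]},
    {"gripper": 0,"offset": [0,0.01,0],"rotation": [0,0,0]},
    {"gripper": 0,"offset": [0,0,0],"rotation": [0,0,0]},
  ],
)

```text
clock: 7.25
position: [0.4317, 0.0776, 0.0341]
ee_rot: [1.0, 0.019, -0.0, 0.0]
ft_force: [-0.1, -0.1, -0.3]
grip_width: 0.003
grasp_force: 0.0
```

Call:
jog_arm(
  deltas=[
    {"gripper": 0,"offset": [0,0.003,0],"rotation": [0,0,0]},
    {"gripper": 0,"offset": [0,0.003,0],"rotation": [0,0,0]},
    {"gripper": 0,"offset": [0,0.003,0],"rotation": [0,0,0]},
    {"gripper": 0,"offset": [0,0.003,0],"rotation": [0,0,0]},
    {"gripper": 0,"offset": [0,0.003,0],"rotation": [0,0,0]},
    {"gripper": 0,"offset": [0,0.003,0],"rotation": [0,0,0]},
    {"gripper": 0,"offset": [0,0.003,0],"rotation": [0,0,0]},
    {"gripper": 0,"offset": [0,0.003,0],"rotation": [0,0,0]},
  ],
)

```text
clock: 8.05
position: [0.4326, 0.0555, 0.0343]
ee_rot: [1.0, 0.021, 0.0, -0.0]
ft_force: [0.8, 3.6, 0.1]
grip_width: -0.001
grasp_force: 1.4
```

Call:
jog_arm(
  deltas=[
    {"gripper": 0,"offset": [0,0.003,0],"rotation": [0,0,0]},
    {"gripper": 0,"offset": [0,0.003,0],"rotation": [0,0,0]},
    {"gripper": 0,"offset": [0,0.003,0],"rotation": [0,0,0]},
    {"gripper": 0,"offset": [0,0.003,0],"rotation": [0,0,0]},
    {"gripper": 0,"offset": [0,0.003,0],"rotation": [0,0,0]},
    {"gripper": 0,"offset": [0,0.003,0],"rotation": [0,0,0]},
    {"gripper": 0,"offset": [0,0.003,0],"rotation": [0,0,0]},
    {"gripper": 0,"offset": [0,0.003,0],"rotation": [0,0,0]},
    {"gripper": 0,"offset": [0,0.003,0],"rotation": [0,0,0]},
    {"gripper": 0,"offset": [0,0.003,0],"rotation": [0,0,0]},
    {"gripper": 0,"offset": [0,0.003,0],"rotation": [0,0,0]},
    {"gripper": 0,"offset": [0,0.003,0],"rotation": [0,0,0]},
    {"gripper": 0,"offset": [0,0.003,0],"rotation": [0,0,0]},
  ],
)

```text
clock: 9.35
position: [0.4342, 0.0162, 0.0343]
ee_rot: [1.0, 0.021, -0.0, 0.0]
ft_force: [0.6, 3.4, 0.8]
grip_width: -0.0
grasp_force: 1.6
```

Call:
jog_arm(
  deltas=[
    {"gripper": 0,"offset": [0,0.002,0],"rotation": [0,0,0]},
    {"gripper": 0,"offset": [0,0.002,0],"rotation": [0,0,0]},
    {"gripper": 0,"offset": [0,0.002,0],"rotation": [0,0,0]},
  ],
)

```text
clock: 9.65
position: [0.4344, 0.0103, 0.0343]
ee_rot: [1.0, 0.021, 0.0, 0.0]
ft_force: [0.1, 4.1, -0.0]
grip_width: -0.004
grasp_force: 1.6
```

Pushing on in steps of about 2 mm. A jump from about 4 N to about 7 N will show that it has met the row core.

Call:
jog_arm(
  deltas=[
    {"gripper": 0,"offset": [0,0.002,0],"rotation": [0,0,0]},
    {"gripper": 0,"offset": [0,0.002,0],"rotation": [0,0,0]},
  ],
)

```text
clock: 9.85
position: [0.4346, 0.0063, 0.0343]
ee_rot: [1.0, 0.021, -0.0, 0.0]
ft_force: [-0.7, 2.1, 0.2]
grip_width: 0.001
grasp_force: 1.6
```

Call:
jog_arm(
  deltas=[
    {"gripper": 0,"offset": [0,0.0015,0],"rotation": [0,0,0]},
    {"gripper": 0,"offset": [0,0.0015,0],"rotation": [0,0,0]},
  ],
)

```text
clock: 10.05
position: [0.4347, 0.0033, 0.0343]
ee_rot: [1.0, 0.021, 0.0, 0.0]
ft_force: [0.0, 2.8, -0.3]
grip_width: -0.004
grasp_force: 1.6
```

Call:
jog_arm(
  deltas=[
    {"gripper": 0,"offset": [0,0.0015,0],"rotation": [0,0,0]},
    {"gripper": 0,"offset": [0,0.0015,0],"rotation": [0,0,0]},
  ],
)

```text
clock: 10.25
position: [0.4349, 0.0003, 0.0343]
ee_rot: [1.0, 0.021, 0.0, 0.0]
ft_force: [0.0, 3.0, 0.9]
grip_width: 0.002
grasp_force: 1.6
```

Call:
jog_arm(
  deltas=[
    {"gripper": 0,"offset": [0,0.0015,0],"rotation": [0,0,0]},
    {"gripper": 0,"offset": [0,0.0015,0],"rotation": [0,0,0]},
  ],
)

```text
clock: 10.45
position: [0.435, -0.0027, 0.0343]
ee_rot: [1.0, 0.021, 0.0, 0.0]
ft_force: [-0.3, 2.3, -0.4]
grip_width: -0.001
grasp_force: 1.6
```

Run:
```python
from workcell import imaging
import cv2,numpy as np
a=imaging.camera("scene");cv2.imwrite('pics/s4_full.png',a)
cv2.imwrite('pics/s4.png',cv2.resize(a[190:310,180:310],None,fx=4.5,fy=4.5,interpolation=cv2.INTER_CUBIC))
```

```text
(no output)
```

View pics/s4.png

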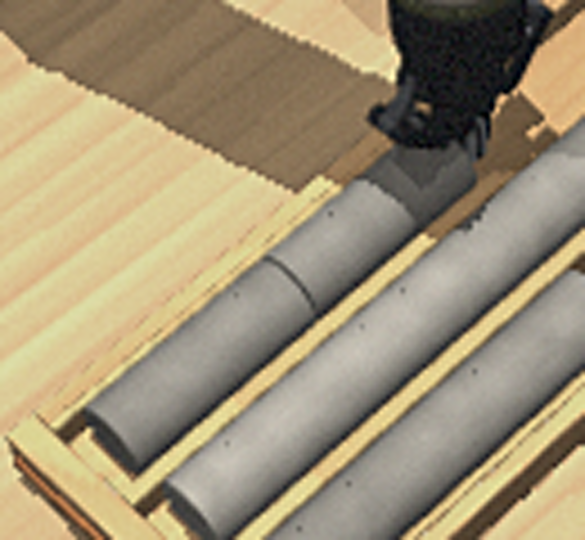

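The two cores are almost in contact: a thin dark line remains at crop (292,285), a gap of about 2 mm or less. I'll push a little more and watch the force.

Call:
jog_arm(
  deltas=[
    {"gripper": 0,"offset": [0,0.001,0],"rotation": [0,0,0]},
    {"gripper": 0,"offset": [0,0.001,0],"rotation": [0,0,0]},
  ],
)

```text
clock: 10.7
position: [0.4351, -0.0045, 0.0343]
ee_rot: [1.0, 0.021, 0.0, -0.0]
ft_force: [-0.6, 7.1, -0.1]
grip_width: -0.003
grasp_force: 3.3
```

Call:
jog_arm(
  deltas=[
    {"gripper": 0,"offset": [0,0.001,0],"rotation": [0,0,0]},
    {"gripper": 0,"offset": [0,0.001,0],"rotation": [0,0,0]},
  ],
)

```text
clock: 10.9
position: [0.4351, -0.0059, 0.0343]
ee_rot: [1.0, 0.021, 0.0, -0.0]
ft_force: [-0.3, 6.2, 0.1]
grip_width: -0.005
grasp_force: 3.3
```

The pad force doubled from 1.6 to 3.3, so the cores have met. Backing off gently along the row, then lifting.

Call:
jog_arm(
  deltas=[
    {"gripper": 0,"offset": [0,0,0],"rotation": [0,0,0]},
    {"gripper": 0,"offset": [0,-0.003,0],"rotation": [0,0,0]},
    {"gripper": 0,"offset": [0,-0.008,0],"rotation": [0,0,0]},
    {"gripper": 0,"offset": [0,-0.015,0],"rotation": [0,0,0]},
    {"gripper": 0,"offset": [0,-0.015,0],"rotation": [0,0,0]},
    {"gripper": 0,"offset": [0,0,-0.02],"rotation": [0,0,0]},
    {"gripper": 0,"offset": [0,0,-0.03],"rotation": [0,0,0]},
    {"gripper": 0,"offset": [0,0,-0.03],"rotation": [0,0,0]},
    {"gripper": 0,"offset": [0,0,-0.03],"rotation": [0,0,0]},
    {"gripper": 0,"offset": [0,0,-0.03],"rotation": [0,0,0]},
    {"gripper": 0,"offset": [0,0,-0.03],"rotation": [0,0,0]},
    {"gripper": 0,"offset": [0,0,0],"rotation": [0,0,0]},
    {"gripper": 0,"offset": [0,0,0],"rotation": [0,0,0]},
  ],
)

```text
clock: 12.2
position: [0.4336, 0.0344, 0.2045]
ee_rot: [1.0, 0.021, 0.001, 0.0]
ft_force: [-0.4, 0.8, -1.1]
grip_width: 0.002
grasp_force: 0.0
```

Run:
```python
from workcell import imaging
import cv2,numpy as np
a=imaging.camera("scene")
cv2.imwrite('pics/s5.png',cv2.resize(a[130:345,180:390],None,fx=2.75,fy=2.75,interpolation=cv2.INTER_CUBIC))
```

```text
(no output)
```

View pics/s5.png

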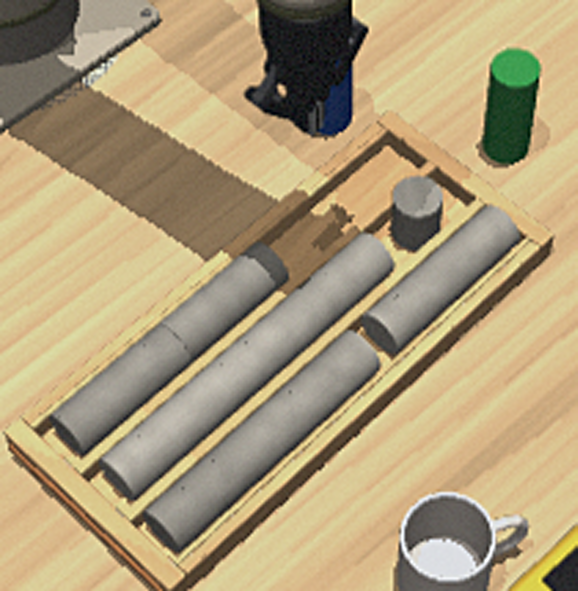

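The two cores lie end to end, with only a hairline at (178,335). The stub at (416,212) and everything else is where it was, and the gripper is clear. Handing in.

```bash
python3 -c "
from workcell import workorder
print(workorder.hand_in())"
```

```text
the job is handed in; nothing more can be done
None
```

The tall core was tipped into its own row and slid gently until it met the lying piece, by pushing only. No other core or bystander was seen to move, and the job was handed in at about 12 s on the robot's clock.

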